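# Clear the board holder and hold its sprung jaw open at the cursor

## Robot

A 7-joint arm with a two-finger parallel gripper is mounted at the origin on the work surface. World frame = base frame: x ahead of the robot, y to its left, z up, the work surface at z = 0. Lengths are in m, angles in rad, forces in N, time in s.
With the tool pointing down it reaches from about 0.35 to 0.9 m from the base axis. Payload 8.1 kg.
Tool frame: the origin (TCP) lies between the finger pads; the fingertips stand ahead of it and the grasp point (between the pads) is the TCP (arm.nose_length is the z of the fingertips in the tool frame, in m); z points along the fingers, y is the line along which they close (so a half turn about z gives the same grasp; the last joint's range is limited). The gripper opens to 92 mm and grips with 3 to 60 N. Pads are 19 mm wide; open, the fingers measure 130 mm over their backs; the gripper's body (75 mm by 190 mm) begins 47 mm behind the grasp point.
Start: joints at [1.191, 0.434, 0.025, 1.573, -0.012, 1.134, -0.075], TCP at [0.171, -0.601, 0.246] pointing down, gripper open.
Joint ranges: [-2.62, 2.62], [-0.44, 2.09], [-1.27, 1.32], [0.08, 2.57], [-1.32, 4.46], [0.12, 2], [-2.74, 2.74]. Speed limits (rad/s): [2.22, 2.22, 3.01, 3.01, 3.14, 3.14, 3.14].

## Interface

Orientations are given as a rotation vector (axis times angle).
In Python, from cell import sensors, optics, arm gives the robot as it stands.
- The arm moves only by the tool arm_command, never from a script. Its argument "deltas" is one flat list of numbers, 7 for each row, row after row: the turn, a rotation vector about the world's x, y, z as a fraction of full scale, then the shift along the world's x, y, z as a fraction of full scale, then the finger opening in mm, from 0 to 91.8. In form: [wx, wy, wz, dx, dy, dz, fingers, wx, wy, wz, dx, dy, dz, fingers, ...]. A call has 1 to 20 rows; each row is the pose to reach, as a shift and turn from the pose commanded when the call began; what a row does not reach only later rows make up. Full scale, the value 1, is 1 m for a shift and 90 degrees for a turn. A row lasts 1/10 s, in which the tool goes at most 50 mm and 8.59 degrees, less where a joint would pass 70% of its speed; a pose out of reach is approached as far as the arm can. A call with a number of a shift or a turn outside -1 to 1 is refused whole. A call with a gripper value outside its range is refused whole. The fingers move at their own pace and stop on an object; "force" is the grip in N (left out, the last holds). Time passes only in rows, so rows that repeat a pose let the fingers close. It gives the time, the measured TCP pose, the force, the opening and the grip force at its end, in the units of the state.
- sensors.observe(): the state, without advancing time (a new reading comes with each control period).
- optics.get_image(name): name is "scene" or "top" or "wrist"; returns the picture (384x512x3 uint8, blue, green, red); there is no depth.
- optics.calibration(name): a dict with "camera_matrix" (3x3 intrinsics, pixels), "rvec" (rotation vector, rad) and "tvec" (3), from world to camera coordinates, as OpenCV has them. Camera axes: x right, y down, z forward; pixel columns grow to the right and rows downward; lengths in m; the calibration is good to about 2 mm. A picture is of the moment at which its call begins: read the wrist's pose just before it. calibration takes no time and is no camera call; for the wrist camera it gives the pose at the moment of the call.
- arm.sign_off(): hands the job in; it is judged then, once.
The state is a dict: "clock": time; "joints": joint angles; "dq": joint speeds; "joint_efforts": joint torques, N m; "position": TCP position; "ee_rot": TCP orientation; "force": force on the tool from outside, world axes, zero at the start; "ft_torque": the same for the moment, N m; "width": opening from 0.0 (shut) to 1.0 (fully open); "gripper_force": force on a finger pad.
Only numpy, scipy, OpenCV 4.12 (cv2) and the standard library are available. Lean on these libraries where they do the work, as an engineer would, in place of code of your own. Each camera call takes 0.05 s, during which the arm holds its last target. There are 200 camera calls.

## Task

A brush and a spatula have been left lying across the rods of the circuit-board holder, in the way of its sprung jaw. Lay both flat in the tool tray, the spatula along the long compartment and the brush along the shorter one beside it, and let go of them; then pull the sprung jaw open until its pointer lines up with the cursor on the rule, and finish while still holding it there with the gripper so that the next board can be dropped in (if it is let go, it springs shut). Leave the cursor and the other things on the bench where they are.

Things in the scene. Friction and masses are not known exactly. Their poses are not given: they have to be found in the camera images.
- holder: Circuit-board holder fixed to the bench: dark base plate 370 x 160 x 10 mm; two steel rods (10 mm, tops 41 mm above the bench) along its x axis at y = -45 and +45 mm; between them a spring tube, top 24 mm; end block (inner face x = -158, top 52 mm); grey fixed jaw (inner face x = +135, top 58 mm); rule along its +y edge. Origin: on the bench, below the middle of the rods. x: end block to fixed jaw; z up.
- jaw (a joint): Opening of the sprung jaw, m: 0 = shut (against its stop, 49 mm from the fixed jaw, crossbar centre at holder x = +75 mm), up to 0.12 as it is pulled along the holder's -x, away from the fixed jaw. A spring pulls it shut: 5 N when shut plus 50 N/m (10 N at 0.10), little friction; it springs shut when let go.
- jaw_handle (a point): Grip point of the sprung jaw, moving with it: middle of its steel bridge handle's round bar, 12 mm in diameter, 64 mm long, along the holder's y axis, centre 90 mm above the bench, on posts at y = -38 and +38 mm. Below it the jaw is a grey crossbar 22 mm (along x) x 112 mm, top 58 mm above the bench: 26 mm free under the bar. Axes as the holder's.
- jaw_pointer (a point): Tip of the small dark steel pointer that sticks out sideways from the sprung jaw over the rule: 73 mm to the +y side of the handle bar's middle, at the same x, 21.5 mm above the bench. Axes as the holder's.
- cursor_mark (a point): Tip of the cursor, the mark: a brass saddle 24 x 16 x 10 mm on the rule's outer edge, its nose and dark line pointing inwards to the path of the jaw's pointer. It lines up when the pointer tip has the same holder x as this point (the tips then meet). Set 55 to 100 mm from the shut jaw's pointer, towards holder -x; it stays put unless knocked. Axes as the holder's.
- brush: Flat brush 160 mm long, 50 g: light wooden handle 20 mm wide, 14 mm thick (x -80 to +20 mm), steel ferrule 26 mm wide, 14 mm thick (to +47), black bristles 26 mm wide (to +80). Origin: mid-length on its flat underside; x axis from handle to bristles, z up. Starts flat across both rods, roughly square to them.
- spatula: Spatula 205 mm long, 90 g: dark wooden grip 20 mm wide, 14 mm thick with its steel (x -95 to +27 mm), blade 3 mm thick, 18 to 26 mm wide (to +110). Origin: near its balance point on its flat underside; x axis from grip to blade tip, z up. Starts flat across both rods, about 70 mm from the brush; either may be nearer the jaw.
- long_bay (a point): Middle of the floor of the tray's long compartment, for the spatula: 250 mm long (point's x axis), 74 mm wide (y axis); floor 4 mm above the bench, walls 4 mm thick, rising 14 mm above the floor. The grey plastic tray, 258 x 160 mm, stands fast on the bench. z up.
- short_bay (a point): Middle of the floor of the tray's shorter compartment beside the long one, for the brush: 198 mm long (point's x axis), 74 mm wide (y axis), same floor and walls. z up. A small third compartment at its end holds screws.
- board: Bystander: the next circuit board, green, 150 x 100 mm, 25 mm high with its parts, flat on the bench to one side. Origin: middle of its underside.
- meter: Bystander: black and grey multimeter, 160 x 80 x 48 mm, lying on the bench to one side. Origin: middle of its underside.
- cleaner: Bystander: spray can, 60 mm in diameter, 150 mm tall, standing beyond holder and tray. Origin: middle of its underside.
- solder: Bystander: spool of solder, 58 mm in diameter, 40 mm high, standing beyond holder and tray. Origin: middle of its underside.
Mind the look-alikes: they are no part of the job. Leave any blue look-alike of the spatula alone. What is shaped like the brush but red is not meant.

How it is judged:
By the outcome, as a careful person would: the job done as asked, in the order asked, and still so for the second after the job is handed in, while the arm keeps its last pose, push and grip.
It also fails if it takes over 70 s, if anything falls off the work surface, if the arm or the gripper's body presses on something with over 40 N, if the wrist force passes 120 N, or if a joint passes its speed limit or range.

## Working session

There is one attempt and no reset: what is moved stays moved. The work goes in short steps, Python scripts to look and compute and a tool call to move; the robot and the scene stay as the last step left them, time stands still between calls to the robot, and variables do not carry over. Pictures are saved under pics/ and viewed, at most 10 in all, crops included, and the job is handed in when it is done.

Besides the shell and the picture viewer there is one more tool, called after "Emit:" by a JSON object that holds its "op" and its "data", one argument or row to a line. arm_command: Moves the arm, as the interface text tells. Its arguments: {"type":"object","properties":{"deltas":{"type":"array","items":{"type":"number"}},"force":{"type":"number"}},"required":["deltas"]}

```bash
ls; mkdir -p pics; cat > h.py <<'E'
import numpy as np, cv2
from cell import sensors, optics, arm
def cal(n):
    c=optics.calibration(n); K=np.array(c["camera_matrix"],float)
    R=cv2.Rodrigues(np.array(c["rvec"],float))[0]; return K,R,np.array(c["tvec"],float).ravel()
def ray(n,u,v,z,c=None):
    K,R,t=c or cal(n); o=-R.T@t; d=R.T@np.linalg.inv(K)@np.array([u,v,1.]); return o+d*(z-o[2])/d[2]
def proj(n,p,c=None):
    K,R,t=c or cal(n); q=K@(R@np.array(p,float)+t); return q[:2]/q[2]
E
python3 - <<'E'
from h import *
a=optics.get_image("scene");b=optics.get_image("top")
cv2.imwrite("pics/scene0.png",a);cv2.imwrite("pics/top0.png",b)
s=sensors.observe();print(s);print(arm.nose_length)
for n in("scene","top"):
    K,R,t=cal(n);print(n,K[0,0],-R.T@t)
E
```

```text
pics
{'clock': 0.1, 'joints': array([ 1.19140305,  0.43512384,  0.02498166,  1.57403907, -0.01158186,
        1.1340077 , -0.07510933]), 'dq': array([-0.00027368, -0.00238124, -0.00210197, -0.00234298,  0.0004362 ,
       -0.00123932,  0.00118954]), 'joint_efforts': array([ 3.99093755e-03, -6.69130969e+01,  9.88343954e-01, -3.15147293e+01,
       -6.05460140e-02,  3.75000620e-02,  4.63686058e-05]), 'position': array([ 0.17061126, -0.60079267,  0.24502909]), 'ee_rot': array([-3.11019322e+00, -4.33084863e-01,  5.41026062e-04]), 'force': array([-0.49247471,  0.19479066,  0.60207627]), 'ft_torque': array([-0.07019614, -0.00817625,  0.02635345]), 'gripper_force': 0.0, 'width': 0.9973451832339376}
0.019
scene 461.0606073372563 [ 1.47574691 -0.60430643  1.32139036]
top 488.86479886023 [0.39987596 0.01503835 1.79211386]
```

View pics/top0.png

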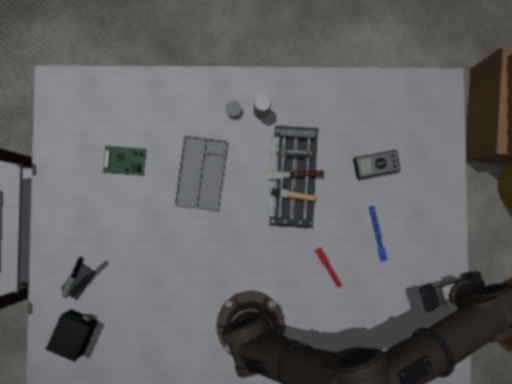

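View pics/scene0.png

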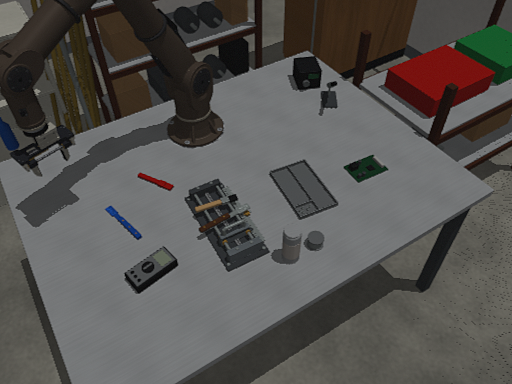

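The top view shows the brush at about (297,195) with its light handle to the right. The spatula is at about (297,174), with a dark grip to the right and its blade to the left. The look-alikes are the red brush at (328,267) and the blue spatula at (378,234). The tools on the holder fit by colour and by where they lie. I'll confirm with an enlarged crop.

```bash
python3 - <<'E'
from h import *
b=cv2.imread("pics/top0.png")
cv2.imwrite("pics/crop0.png",cv2.resize(b[85:240,165:345],None,fx=4,fy=3.85,interpolation=cv2.INTER_CUBIC))
for nm,u,v,z in [("holder",296,177,0.01),("brush",297,195,.055),("spat",297,174,.055),("tray",202,174,.01),("endtop",296,131,.05),("endbot",292,222,.05),("base",250,325,0)]:
    print(nm,ray("top",u,v,z).round(3))
K,R,t=cal("wrist");s=sensors.observe()
T=cv2.Rodrigues(s["ee_rot"])[0]
print("cam in tool",T.T@(-R.T@t-s["position"]),"axes",(R@T).round(2),K)
print(T.round(3))
E
```

```text
holder [ 0.534 -0.167  0.01 ]
brush [ 0.466 -0.166  0.055]
spat [ 0.541 -0.166  0.055]
tray [0.544 0.176 0.01 ]
endtop [ 0.697 -0.164  0.05 ]
endbot [ 0.37  -0.148  0.05 ]
base [-0.002  0.     0.   ]
cam in tool [ 0.07714102 -0.00014069 -0.1385154 ] axes [[ 0.    1.    0.  ]
 [-0.96  0.   -0.29]
 [-0.29  0.    0.96]] [[346.28631167   0.         251.37678228]
 [  0.         346.28631167 185.78671733]
 [  0.           0.           1.        ]]
[[ 0.962  0.273 -0.001]
 [ 0.273 -0.962  0.001]
 [-0.    -0.001 -1.   ]]
```

View pics/crop0.png

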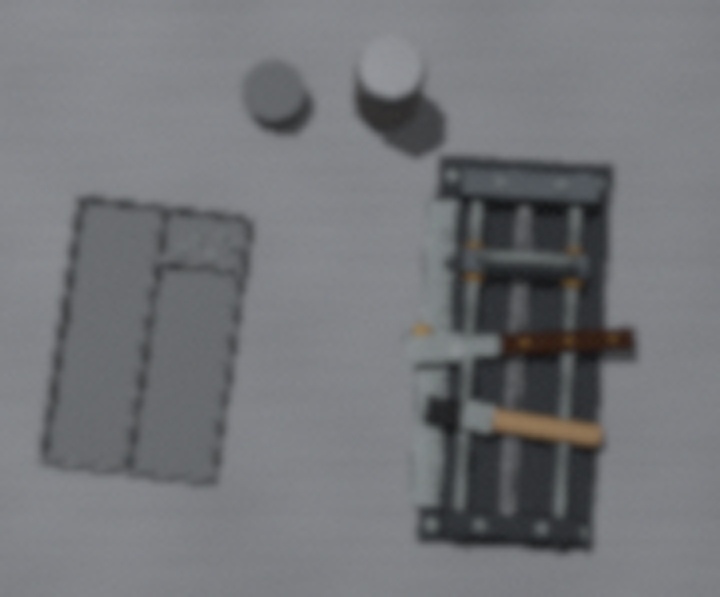

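The crop confirms it. The brown-gripped spatula (blade at left, crop ~(450,345)) and the light-handled brush (~(520,420)) lie on the rods. The sprung jaw is at the far end (~(525,262)), and the cursor (brass, ~(422,330)) peeks out by the blade tip. Next I'll take a close wrist view.

Emit:
{"op": "arm_command", "data": {
  "deltas": [0,0,0.2,0.05,0.1,0.055,91,0,0,0.4,0.1,0.2,0.055,91,0,0,0.82,0.35,0.52,0.055,91,0,0,0.82,0.35,0.52,0.055,91,0,0,0.82,0.35,0.52,0.055,91,0,0,0.82,0.35,0.52,0.055,91,0,0,0.82,0.35,0.52,0.055,91,0,0,0.82,0.35,0.52,0.055,91,0,0,0.82,0.35,0.52,0.055,91,0,0,0.82,0.35,0.52,0.055,91,0,0,0.82,0.35,0.52,0.055,91,0,0,0.82,0.35,0.52,0.055,91,0,0,0.82,0.35,0.52,0.055,91,0,0,0.82,0.35,0.52,0.055,91,0,0,0.82,0.35,0.52,0.055,91,0,0,0.82,0.35,0.52,0.055,91,0,0,0.82,0.35,0.52,0.055,91,0,0,0.82,0.35,0.52,0.055,91]
}}

```text
clock: 1.9
position: [0.5203, -0.0825, 0.3008]
ee_rot: [2.23, 2.212, -0.001]
force: [-0.2, 0.1, 0.4]
width: 0.988
gripper_force: 0.0
```

```bash
python3 - <<'E'
from h import *
s=sensors.observe();print(s["clock"],s["position"],s["ee_rot"],s["joints"])
c=cal("wrist");b=optics.get_image("wrist");np.savez("w1.npz",*c)
cv2.imwrite("pics/w1.png",b);cv2.imwrite("pics/w1b.png",cv2.resize(b,None,fx=1.5,fy=1.5,interpolation=cv2.INTER_CUBIC))
E
```

```text
1.9 [ 0.52028526 -0.0824927   0.30075867] [ 2.23027929e+00  2.21218104e+00 -7.03096586e-04] [ 0.47139118  0.28273545 -0.52847814  1.69482596  0.15175175  1.20498081
 -0.10244194]
```

View pics/w1b.png

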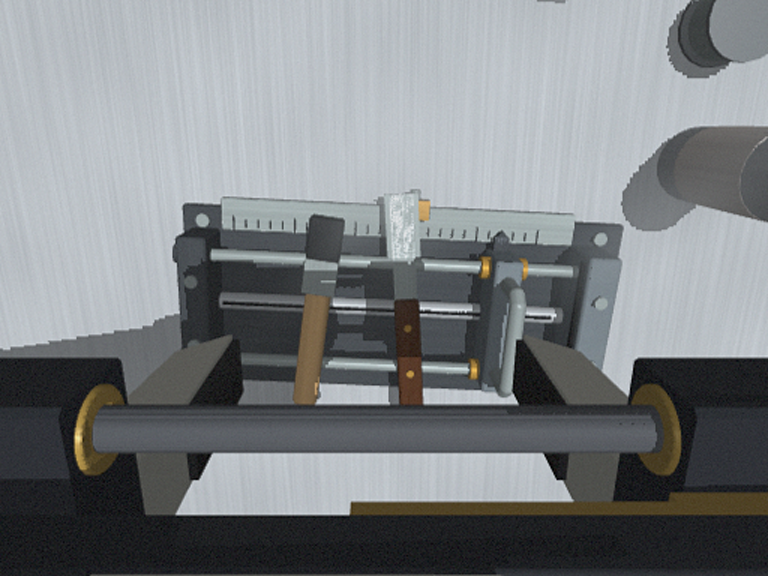

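The wrist view (1.5x) shows the brush with bristle tip at (327,217) and handle at (305,400). The spatula blade tip is at (401,195) and its grip at (410,390). The pointer tip is at about (501,236), the cursor at (424,210) beside and under the blade, and the base plate corners at (183,204) and (622,226).

```bash
cat >> h.py <<'E'
def load(f):
    d=np.load(f); return tuple(d[k] for k in d.files)
E
python3 - <<'E'
from h import *
c=load("w1.npz")
P=lambda u,v,z: ray("wrist",(u+.5)/1.5-.5,(v+.5)/1.5-.5,z,c)
def show(n,u,v,z): p=P(u,v,z);print(n,p.round(4));return p
A=show("cornL",183,204,.01);B=show("cornR",622,226,.01)
d=(B-A)[:2];L=np.hypot(*d);th=np.arctan2(d[1],d[0]);print("len",L,"yaw",np.degrees(th))
ex=d/L;ey=np.array([-ex[1],ex[0]]);O=(A+B)[:2]/2-ey*.08;print("O",O)
H=lambda p:((np.array(p)[:2]-O)@ex*1e3,(np.array(p)[:2]-O)@ey*1e3)
pts={"pointer":(501,236,.0215),"barL":(518,292,.09),"barR":(506,392,.09),"brushtip":(327,217,.055),"brushferr":(318,295,.055),"brushh":(306,402,.055),"bladetip":(401,194,.044),"gripj":(406,300,.055),"griplow":(411,402,.055),"cursor":(430,209,.02),"rivet1":(408,329,.055),"rivet2":(410,374,.055)}
for k,v in pts.items(): p=show(k,*v);print("   H",np.round(H(p),1))
E
```

```text
cornL [ 0.3591 -0.0674  0.01  ]
cornR [ 0.7243 -0.0881  0.01  ]
len 0.36584148574220854 yaw -3.242236451309645
O [ 0.53718846 -0.1576646 ]
pointer [ 0.6209 -0.0936  0.0215]
   H [80.  68.7]
barL [ 0.619  -0.1195  0.09  ]
   H [79.5 42.8]
barR [ 0.6156 -0.1983  0.09  ]
   H [ 80.6 -36.2]
brushtip [ 0.4823 -0.0713  0.055 ]
   H [-59.6  83.2]
brushferr [ 0.4732 -0.1325  0.055 ]
   H [-65.3  21.5]
brushh [ 0.4596 -0.226   0.055 ]
   H [-73.6 -72.6]
bladetip [ 0.5379 -0.056   0.044 ]
   H [ -5.1 101.6]
gripj [ 0.5418 -0.137   0.055 ]
   H [ 3.5 20.9]
griplow [ 0.5468 -0.2265  0.055 ]
   H [ 13.5 -68.2]
cursor [ 0.5625 -0.0713  0.02  ]
   H [20.4 87.7]
rivet1 [ 0.5437 -0.1613  0.055 ]
   H [ 6.7 -3.3]
rivet2 [ 0.5457 -0.2008  0.055 ]
   H [ 10.9 -42.6]
```

Geometry checks out: the plate is 366 mm against 370, the bar is at H x ≈ 80 against 75, and the tool lengths agree. Now the tray from the top view, then the brush.

```bash
python3 - <<'E'
from h import *
c=cal("top")
C=[ray("top",u/4+165-.4,v/3.85+85-.4,.018,c)[:2] for u,v in [(78,197),(252,218),(217,484),(42,465)]]  # farL,farR,nearR,nearL
C=np.array(C);print(C.round(3),[np.linalg.norm(C[i]-C[(i+1)%4]).round(3) for i in range(4)])
m=C.mean(0);ax=(C[0]+C[1]-C[2]-C[3]);ax/=np.linalg.norm(ax);ay=np.array([-ax[1],ax[0]])
print("mid",m,"yaw",np.degrees(np.arctan2(ax[1],ax[0])))
print("long",m+ay*.039,"short",m-ay*.039-ax*.026)
E
```

```text
[[0.683 0.242]
 [0.664 0.083]
 [0.412 0.114]
 [0.429 0.272]] [np.float64(0.16), np.float64(0.254), np.float64(0.159), np.float64(0.256)]
mid [0.54705265 0.17772015] yaw -6.84745787513225
long [0.55170248 0.21644197] short [0.51658828 0.14209822]
```

Emit:
{"op": "arm_command", "data": {
  "deltas": [0,0,-0.05,-0.025,-0.035,-0.04,48,0,0,-0.088,-0.05,-0.07,-0.09,48,0,0,-0.088,-0.05,-0.07,-0.14,48,0,0,-0.088,-0.05,-0.07,-0.18,48,0,0,-0.088,-0.05,-0.07,-0.18,48,0,0,-0.088,-0.05,-0.07,-0.18,48,0,0,-0.088,-0.05,-0.07,-0.18,48]
}}

```text
clock: 2.65
position: [0.4724, -0.151, 0.1227]
ee_rot: [2.374, 2.055, 0.003]
force: [0.1, -0.3, 1.0]
width: 0.527
gripper_force: 0.0
```

```bash
python3 - <<'E'
from h import *
s=sensors.observe();print(s["clock"],s["position"],s["ee_rot"],s["width"])
c=cal("wrist");b=optics.get_image("wrist");np.savez("w2.npz",*c)
cv2.imwrite("pics/w2.png",b)
E
```

```text
2.65 [ 0.47244543 -0.15097571  0.12265332] [2.37367825 2.0549638  0.00281861] 0.5266931949854717
```

View pics/w2.png

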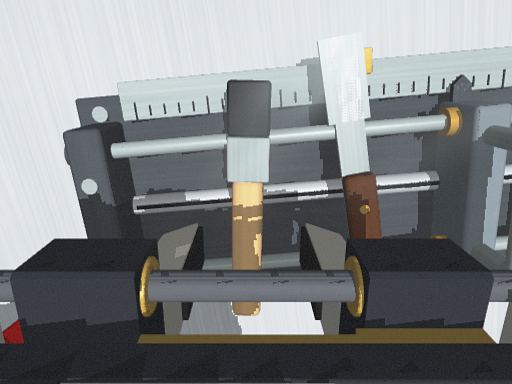

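The view shows the brush at (248,80–310), parallel to the fingers and centred between them. The cursor's brass edge is at (369,60), just beside the spatula blade. I'll check the junction, then descend.

```bash
python3 - <<'E'
from h import *
c=load("w2.npz")
for n,u,v,z in [("tip",249,81,.055),("junc",247.5,181,.055),("rivet",364,210,.055),("bladetip",340,38,.044),("bladejunc",357,176,.055),("pointer",461,78,.0215),("cursR",369,60,.02)]: print(n,ray("w",u,v,z,c).round(4))
E
```

```text
tip [ 0.4821 -0.0734  0.055 ]
junc [ 0.4726 -0.1318  0.055 ]
rivet [ 0.5431 -0.1613  0.055 ]
bladetip [ 0.5378 -0.0571  0.044 ]
bladejunc [ 0.5399 -0.1383  0.055 ]
pointer [ 0.621  -0.0912  0.0215]
cursR [ 0.5617 -0.0713  0.02  ]
```

Emit:
{"op": "arm_command", "data": {
  "deltas": [0,0,0,0,0,-0.03,48,0,0,0,0,-0.055,48,0,0,0,0,-0.071,48,0,0,0,0,-0.071,48,0,0,0,0,-0.071,48,0,0,0,0,-0.071,10,0,0,0,0,-0.071,10,0,0,0,0,-0.071,10,0,0,0,0,-0.071,10,0,0,0,0,-0.071,10,0,0,0,0,-0.071,10],
  "force": 20
}}

```text
schema error: expected a multiple of 7 numbers
```

Emit:
{"op": "arm_command", "data": {
  "deltas": [0,0,0,0,0,-0.03,48,0,0,0,0,0,-0.055,48,0,0,0,0,0,-0.071,48,0,0,0,0,0,-0.071,48,0,0,0,0,0,-0.071,48,0,0,0,0,0,-0.071,10,0,0,0,0,0,-0.071,10,0,0,0,0,0,-0.071,10,0,0,0,0,0,-0.071,10,0,0,0,0,0,-0.071,10,0,0,0,0,0,-0.071,10],
  "force": 20
}}

```text
clock: 3.8
position: [0.4709, -0.1513, 0.05]
ee_rot: [2.375, 2.055, 0.0]
force: [-1.1, -0.3, 5.8]
width: 0.212
gripper_force: 20.0
```

Emit:
{"op": "arm_command", "data": {
  "deltas": [0,0,0,0,0,0.03,10,0,0,0,0,0,0.07,10,0,0,0,0,0,0.12,10,0,0,0.08,0.005,0.03,0.12,10,0,0,0.16,0.01,0.06,0.12,10,0,0,0.24,0.015,0.09,0.12,10,0,0,0.32,0.02,0.12,0.12,10,0,0,0.4,0.025,0.15,0.12,10,0,0,0.48,0.03,0.18,0.12,10,0,0,0.56,0.035,0.21,0.12,10,0,0,0.64,0.04,0.24,0.12,10,0,0,0.72,0.046,0.27,0.12,10,0,0,0.8,0.046,0.293,0.12,10,0,0,0.88,0.046,0.293,0.12,10,0,0,0.96,0.046,0.293,0.12,10,0,0,1,0.046,0.293,0.12,10,0,0,1,0.046,0.293,0.12,10,0,0,1,0.046,0.293,0.12,10,0,0,1,0.046,0.293,0.12,10]
}}

```text
clock: 5.7
position: [0.5167, 0.1417, 0.1697]
ee_rot: [-0.229, -3.133, 0.0]
force: [0.5, 0.6, -0.5]
width: 0.22
gripper_force: 20.0
```

```bash
python3 - <<'E'
from h import *
s=sensors.observe();print(s["clock"],s["position"],s["ee_rot"],s["width"],s["joints"].round(2),s["gripper_force"])
c=cal("wrist");b=optics.get_image("wrist");np.savez("w3.npz",*c)
cv2.imwrite("pics/w3.png",b)
E
```

```text
5.7 [0.51673494 0.14168915 0.16969926] [-2.29122563e-01 -3.13318418e+00  8.79986341e-05] 0.2198721375489467 [ 0.26  0.52 -0.88  1.83  0.47  1.01  0.62] 19.967945516109467
```

View pics/w3.png

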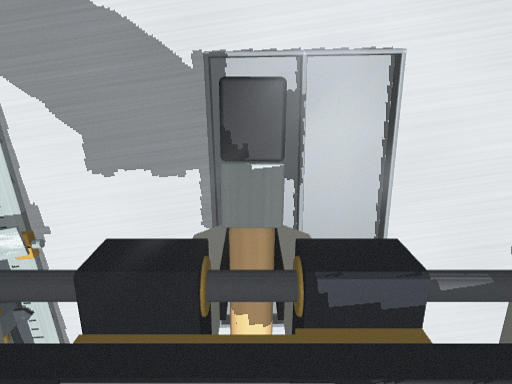

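The view shows the brush held along the short bay. The tray's near rim corners are at (203,51) and (406,50), and the partition is at (301,52).

```bash
python3 - <<'E'
from h import *
c=load("w3.npz")
for n,u,v,z in [("nearR",204,51,.018),("nearL",405,50,.018),("part",301,52,.018),("btip",252,76,.174),("ctr",252,150,.174),("Rwall",213,200,.018),("Lwall",390,200,.018)]: print(n,ray("w",u,v,z,c).round(4))
E
```

```text
nearR [0.411  0.1197 0.018 ]
nearL [0.4329 0.2756 0.018 ]
part [0.4227 0.1949 0.018 ]
btip [0.4377 0.1536 0.174 ]
ctr [0.4651 0.1496 0.174 ]
Rwall [0.5335 0.1051 0.018 ]
Lwall [0.556  0.2601 0.018 ]
```

Emit:
{"op": "arm_command", "data": {
  "deltas": [0,0,0,0.002,0.002,-0.04,10,0,0,0,0.002,0.002,-0.08,10,0,0,0,0.002,0.002,-0.115,10,0,0,0,0.002,0.002,-0.135,10,0,0,0,0.002,0.002,-0.145,10,0,0,0,0.002,0.002,-0.145,10,0,0,0,0.002,0.002,-0.145,10,0,0,0,0.002,0.002,-0.145,30,0,0,0,0.002,0.002,-0.145,30,0,0,0,0.002,0.002,-0.145,30,0,0,0,0.002,0.002,-0.145,30]
}}

```text
clock: 6.85
position: [0.5189, 0.1437, 0.0249]
ee_rot: [0.227, 3.133, 0.0]
force: [0.0, 0.1, 0.5]
width: 0.33
gripper_force: 0.0
```

Emit:
{"op": "arm_command", "data": {
  "deltas": [0,0,0,0,0,0.03,32,0,0,0,0,0,0.07,40,0,0,0,0,0,0.11,48,0,0,0,0,0,0.145,48,0,0,0,0,0,0.145,48,0,0,0,0,0,0.145,48]
}}

```text
clock: 7.45
position: [0.5191, 0.1436, 0.1703]
ee_rot: [0.227, 3.132, 0.0]
force: [0.3, 0.2, -0.5]
width: 0.522
gripper_force: 0.0
```

```bash
python3 - <<'E'
from h import *
cv2.imwrite("pics/w4.png",optics.get_image("wrist"));print(sensors.observe()["position"])
E
```

```text
[0.51853593 0.14326642 0.16922969]
```

Emit:
{"op": "arm_command", "data": {
  "deltas": [0,0,-0.08,0,-0.03,0,48,0,0,-0.16,0.005,-0.06,0,48,0,0,-0.24,0.01,-0.09,0,48,0,0,-0.32,0.015,-0.12,0,48,0,0,-0.4,0.02,-0.15,0,48,0,0,-0.48,0.025,-0.18,0,48,0,0,-0.56,0.025,-0.21,0,48,0,0,-0.64,0.025,-0.24,0,48,0,0,-0.72,0.025,-0.27,0,48,0,0,-0.8,0.025,-0.309,0,48,0,0,-0.873,0.025,-0.309,0,48,0,0,-0.873,0.025,-0.309,0,48,0,0,-0.873,0.025,-0.309,0,48,0,0,-0.873,0.025,-0.309,0,48]
}}

```text
clock: 8.9
position: [0.5436, -0.1639, 0.1692]
ee_rot: [-2.153, -2.286, 0.0]
force: [0.4, -0.3, -0.3]
width: 0.524
gripper_force: 0.0
```

```bash
python3 - <<'E'
from h import *
s=sensors.observe();print(s["clock"],s["position"],s["ee_rot"],s["width"])
c=cal("wrist");b=optics.get_image("wrist");np.savez("w5.npz",*c)
a=cv2.imread("pics/w4.png")
cv2.imwrite("pics/w5.png",np.hstack([cv2.resize(a[:250],None,fx=.5,fy=.5),np.zeros((125,10,3),np.uint8)]) if 0 else np.vstack([b[:340],a[:250]]))
E
```

```text
8.9 [ 0.54363795 -0.16385389  0.16918247] [-2.15309713e+00 -2.28619289e+00  1.25938325e-04] 0.5243098787308947
```

View pics/w5.png

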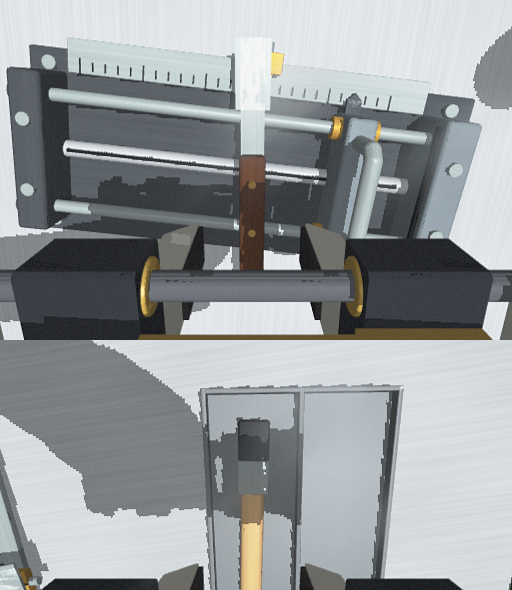

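The brush lies flat in the short bay (lower half, (253,420–590)). The spatula is centred between the fingers at (252,40–270), and the jaw handle at (367,190) stays outside the right finger. I'll descend to a high grip on it, keeping the body clear of the handle.

Emit:
{"op": "arm_command", "data": {
  "deltas": [0,0,0,0,-0.002,-0.04,48,0,0,0,0,-0.002,-0.075,48,0,0,0,0,-0.002,-0.1,48,0,0,0,0,-0.002,-0.109,48,0,0,0,0,-0.002,-0.109,48,0,0,0,0,-0.002,-0.109,48,0,0,0,0,-0.002,-0.109,10,0,0,0,0,-0.002,-0.109,10,0,0,0,0,-0.002,-0.109,10,0,0,0,0,-0.002,-0.109,10,0,0,0,0,-0.002,-0.109,10,0,0,0,0,-0.002,-0.109,10],
  "force": 30
}}

```text
clock: 10.15
position: [0.544, -0.1673, 0.0611]
ee_rot: [2.159, 2.281, 0.0]
force: [-0.9, -0.3, 4.7]
width: 0.216
gripper_force: 30.0
```

Emit:
{"op": "arm_command", "data": {
  "deltas": [0,0,0,0,0,0.02,10,0,0,0,0,0,0.06,10,0,0,0,0,0,0.11,10,0,0,0.08,0.002,0.04,0.12,10,0,0,0.16,0.004,0.08,0.12,10,0,0,0.24,0.006,0.12,0.12,10,0,0,0.32,0.008,0.16,0.12,10,0,0,0.4,0.01,0.2,0.12,10,0,0,0.48,0.012,0.24,0.12,10,0,0,0.56,0.014,0.28,0.12,10,0,0,0.64,0.016,0.32,0.12,10,0,0,0.72,0.018,0.36,0.12,10,0,0,0.8,0.019,0.383,0.12,10,0,0,0.875,0.019,0.383,0.12,10,0,0,0.875,0.019,0.383,0.12,10,0,0,0.875,0.019,0.383,0.12,10,0,0,0.875,0.019,0.383,0.12,10]
}}

```text
clock: 11.85
position: [0.5629, 0.2147, 0.1805]
ee_rot: [-0.228, -3.133, 0.001]
force: [0.9, -0.1, -0.9]
width: 0.211
gripper_force: 30.0
```

```bash
python3 - <<'E'
from h import *
s=sensors.observe();print(s["clock"],s["position"],s["ee_rot"],s["width"],s["joints"].round(2),s["gripper_force"])
c=cal("wrist");b=optics.get_image("wrist");np.savez("w6.npz",*c)
cv2.imwrite("pics/w6.png",b)
E
```

```text
11.85 [0.5629342  0.21474107 0.18054698] [-2.27857975e-01 -3.13318283e+00  9.85442919e-04] 0.21053766722266065 [ 0.11  0.61 -0.86  1.66  0.5   1.11  0.53] 29.99878764152527
```

View pics/w6.png

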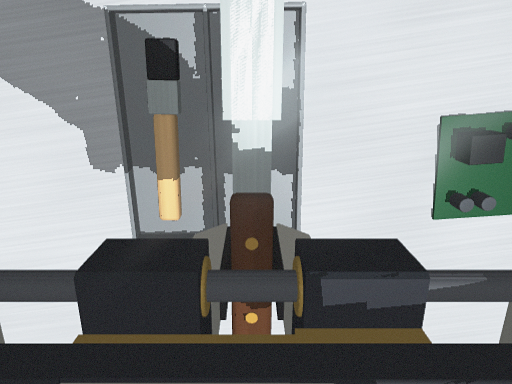

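The spatula is held over the long bay, with the partition at (207,10) and the outer rim at (302,5). The brush lies flat in its own bay.

```bash
python3 - <<'E'
from h import *
c=load("w6.npz")
a=np.array([.99,-.139])
for n,u,v,z in [("nearpart",206,9,.018),("nearL",303,4,.018),("Lwall",299,200,.018),("blade",251,60,.175),("grip",251,243,.19)]:
    p=ray("w",u,v,z,c);d=p[:2]-np.array([.5629,.2147]);print(n,p.round(4),"along/lateral mm",(d@a*1e3).round(1),((d@np.array([.139,.99]))*1e3).round(1))
E
```

```text
nearpart [0.4259 0.1986 0.018 ] along/lateral mm -133.4 -35.0
nearL [0.4333 0.2745 0.018 ] along/lateral mm -136.6 41.2
Lwall [0.5944 0.2545 0.018 ] along/lateral mm 25.7 43.8
blade [0.4778 0.2271 0.175 ] along/lateral mm -86.0 0.5
grip [0.5484 0.2169 0.19  ] along/lateral mm -14.7 0.2
```

Emit:
{"op": "arm_command", "data": {
  "deltas": [0,0,0,0,0.002,-0.04,10,0,0,0,0,0.002,-0.08,10,0,0,0,0,0.002,-0.115,10,0,0,0,0,0.002,-0.14,10,0,0,0,0,0.002,-0.15,10,0,0,0,0,0.002,-0.155,10,0,0,0,0,0.002,-0.155,10,0,0,0,0,0.002,-0.155,10,0,0,0,0,0.002,-0.155,28,0,0,0,0,0.002,-0.155,28,0,0,0,0,0.002,-0.155,28,0,0,0,0,0.002,-0.12,28,0,0,0,0,0.002,-0.08,40,0,0,0,0,0.002,-0.04,50,0,0,0,0,0.002,0,50,0,0,0,0,0.002,0,50,0,0,0,0,0.002,0,50]
}}

```text
clock: 13.6
position: [0.5632, 0.2179, 0.1818]
ee_rot: [0.222, 3.132, 0.001]
force: [0.2, -0.4, -1.4]
width: 0.545
gripper_force: 0.0
```

```bash
python3 - <<'E'
from h import *
cv2.imwrite("pics/w7.png",optics.get_image("wrist"));s=sensors.observe();print(s["position"],s["ee_rot"])
E
```

```text
[0.56262793 0.21734744 0.180415  ] [ 2.21883570e-01  3.13367443e+00 -9.55621731e-04]
```

Emit:
{"op": "arm_command", "data": {
  "deltas": [0,0,-0.08,0,-0.03,0.01,50,0,0,-0.16,0,-0.06,0.01,50,0,0,-0.24,0.005,-0.09,0.01,50,0,0,-0.32,0.01,-0.12,0.01,50,0,0,-0.4,0.015,-0.15,0.01,50,0,0,-0.48,0.02,-0.18,0.01,50,0,0,-0.56,0.025,-0.21,0.01,50,0,0,-0.64,0.027,-0.24,0.01,50,0,0,-0.72,0.027,-0.27,0.01,50,0,0,-0.8,0.027,-0.3,0.01,50,0,0,-0.88,0.027,-0.347,0.01,50,0,0,-0.945,0.027,-0.347,0.01,50,0,0,-0.945,0.027,-0.347,0.01,50,0,0,-0.945,0.027,-0.347,0.01,50,0,0,-0.945,0.027,-0.347,0.01,50,0,0,-0.945,0.027,-0.347,0.01,50]
}}

```text
clock: 15.25
position: [0.5897, -0.128, 0.1905]
ee_rot: [-2.277, -2.163, -0.0]
force: [-0.4, -0.3, 0.4]
width: 0.545
gripper_force: 0.0
```

```bash
python3 - <<'E'
from h import *
s=sensors.observe();print(s["clock"],s["position"],s["ee_rot"],s["width"])
c=cal("wrist");b=optics.get_image("wrist");np.savez("w8.npz",*c);cv2.imwrite("pics/w8.png",b)
a=cv2.imread("pics/w7.png")
big=cv2.resize(b[:260],None,fx=1.5,fy=1.5,interpolation=cv2.INTER_CUBIC)
sm=np.zeros((200,768,3),np.uint8);r=cv2.resize(a[:260],(394,200));sm[:,:394]=r
cv2.imwrite("pics/w8b.png",np.vstack([big,sm]))
E
```

```text
15.25 [ 0.58974394 -0.12796126  0.1905088 ] [-2.27728701e+00 -2.16327828e+00 -1.24604492e-04] 0.5450797965956058
```

View pics/w8b.png

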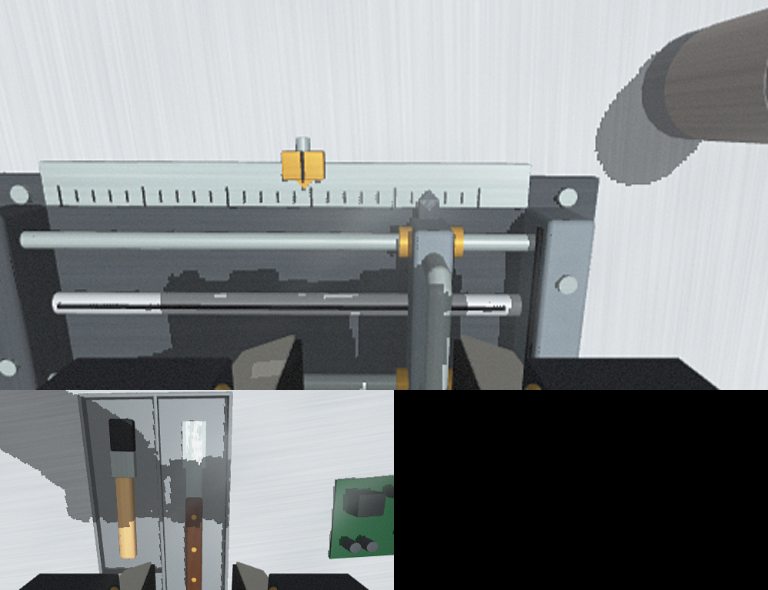

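Both tools lie flat in their bays (bottom inset). The pointer tip is at (428,192) and the cursor nose at (304,190), both 1.5x. The handle bar runs down column ~438 from row 262.

```bash
python3 - <<'E'
from h import *
c=load("w8.npz")
P=lambda u,v,z: ray("wrist",(u+.5)/1.5-.5,(v+.5)/1.5-.5,z,c)
pt=P(428,192,.0215);cu=P(304,190,.0215)
r1=P(22,240,.041);r2=P(520,242,.041)
A=P(41,163,.014);B=P(529,164,.014)
for n,v in (("pt",pt),("cu",cu),("bar1",P(438,280,.09)),("bar2",P(438,330,.09)),("bar3",P(438,385,.09)),("cornR",P(598,178,.01))):print(n,v.round(4))
for X,Y in((r1,r2),(A,B)): d=Y-X;print("yaw",np.degrees(np.arctan2(d[1],d[0])),np.hypot(*d[:2]))
th=np.radians(-3.2);ex=np.array([np.cos(th),np.sin(th)]);ey=np.array([-ex[1],ex[0]])
print("travel",(cu-pt)[:2]@ex,"lat",(cu-pt)[:2]@ey,"handle from pointer",pt[:2]-ey*.073)
s=sensors.observe();print(s["position"],np.degrees(2*np.arctan2(-2.16327828,-2.27728701)))
E
```

```text
pt [ 0.621  -0.0903  0.0215]
cu [ 0.5483 -0.0855  0.0215]
bar1 [ 0.6188 -0.1237  0.09  ]
bar2 [ 0.6184 -0.1496  0.09  ]
bar3 [ 0.6179 -0.1798  0.09  ]
cornR [ 0.725  -0.0884  0.01  ]
yaw -3.063294881134628 0.28212952328592467
yaw -2.9566116104982347 0.28979834429574836
travel -0.07293286716329533 lat 0.0007065102502167494 handle from pointer [ 0.61695719 -0.16316139]
[ 0.58979208 -0.12824751  0.19063489] -272.9414202513032
```

Emit:
{"op": "arm_command", "data": {
  "deltas": [0,0,0,0.028,-0.035,0,50,0,0,0,0.028,-0.035,-0.03,50,0,0,0,0.028,-0.035,-0.06,50,0,0,0,0.028,-0.035,-0.085,50,0,0,0,0.028,-0.035,-0.1,50,0,0,0,0.028,-0.035,-0.1,50,0,0,0,0.028,-0.035,-0.1,50,0,0,0,0.028,-0.035,-0.1,5,0,0,0,0.028,-0.035,-0.1,5,0,0,0,0.028,-0.035,-0.1,5,0,0,0,0.028,-0.035,-0.1,5,0,0,0,0.028,-0.035,-0.1,5,0,0,0,0.028,-0.035,-0.1,5,0,0,0,0.028,-0.035,-0.1,5],
  "force": 40
}}

```text
clock: 16.7
position: [0.6179, -0.1643, 0.0909]
ee_rot: [2.281, 2.16, 0.0]
force: [-0.3, 0.5, 1.9]
width: 0.117
gripper_force: 40.0
```

Emit:
{"op": "arm_command", "data": {
  "deltas": [0,0,0,-0.01,0.0005,0,5,0,0,0,-0.02,0.001,0,5,0,0,0,-0.03,0.0015,0,5,0,0,0,-0.04,0.002,0,5,0,0,0,-0.05,0.0026,0,5,0,0,0,-0.06,0.0031,0,5,0,0,0,-0.067,0.0035,0,5,0,0,0,-0.07,0.0037,0,5,0,0,0,-0.07,0.0037,0,5,0,0,0,-0.07,0.0037,0,5,0,0,0,-0.07,0.0037,0,5]
}}

```text
clock: 17.8
position: [0.5497, -0.1604, 0.0909]
ee_rot: [2.279, 2.158, 0.005]
force: [8.6, -0.7, -8.1]
width: 0.116
gripper_force: 40.0
```

```bash
python3 - <<'E'
from h import *
s=sensors.observe();print(s["clock"],s["position"],s["force"],s["width"])
c=cal("wrist");b=optics.get_image("wrist");np.savez("w9.npz",*c);cv2.imwrite("pics/w9.png",b)
u,v=proj("w",[.5483,-.0855,.0215],c);print(u,v)
x0,y0=int(max(0,u-65)),int(max(0,v-50));print(x0,y0)
cv2.imwrite("pics/w9b.png",cv2.resize(b[y0:y0+98,x0:x0+130],None,fx=6,fy=6,interpolation=cv2.INTER_CUBIC))
E
```

```text
17.8 [ 0.54974957 -0.16039557  0.09091166] [ 8.58012934 -0.66392942 -8.10693349] 0.11603932448614365
241.96081352287834 87.43353695660826
176 37
```

View pics/w9b.png

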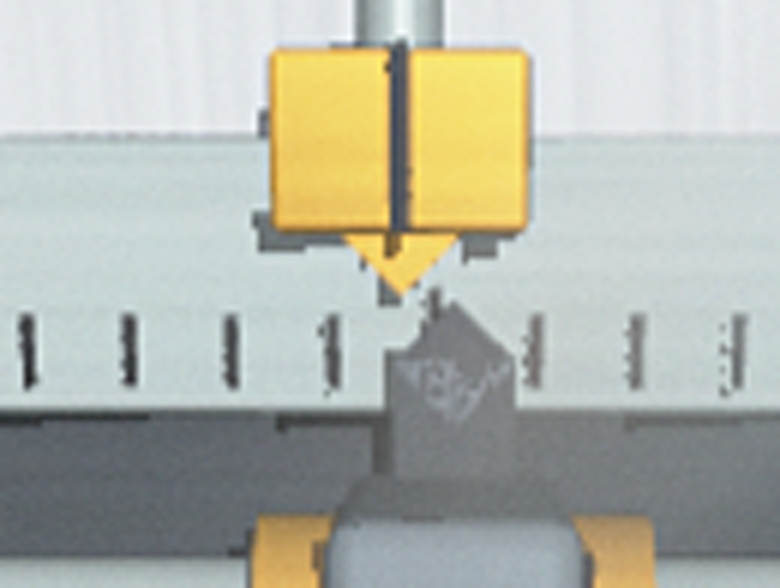

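The crop shows the cursor tip at (403,296) and the pointer tip at (452,303). That is 49 crop px at about 9.9 px/mm, so about 4.9 mm still to go, which agrees with the measured travel.

Emit:
{"op": "arm_command", "data": {
  "deltas": [0,0,0,-0.002,0.0001,0,5,0,0,0,-0.004,0.0002,0,5,0,0,0,-0.0049,0.0003,0,5,0,0,0,-0.0049,0.0003,0,5,0,0,0,-0.0049,0.0003,0,5,0,0,0,-0.0049,0.0003,0,5,0,0,0,-0.0049,0.0003,0,5]
}}

```text
clock: 18.55
position: [0.545, -0.1601, 0.0909]
ee_rot: [2.279, 2.158, 0.005]
force: [7.8, -0.5, -6.6]
width: 0.121
gripper_force: 40.0
```

```bash
python3 - <<'E'
from h import *
s=sensors.observe();print(s["clock"],s["position"],s["force"],s["width"])
c=cal("wrist");b=optics.get_image("wrist");np.savez("w10.npz",*c);cv2.imwrite("pics/w10.png",b)
u,v=proj("w",[.5483,-.0855,.0215],c);print(u,v)
x0,y0=int(max(0,u-40)),int(max(0,v-45));print(x0,y0)
cv2.imwrite("pics/w10b.png",cv2.resize(b[y0:y0+70,x0:x0+80],None,fx=8,fy=8,interpolation=cv2.INTER_CUBIC))
E
```

```text
18.55 [ 0.54499489 -0.16013402  0.09092992] [ 7.84655727 -0.52155708 -6.59569989] 0.12096604570522873
250.2119802101909 87.4691467809826
210 42
```

View pics/w10b.png

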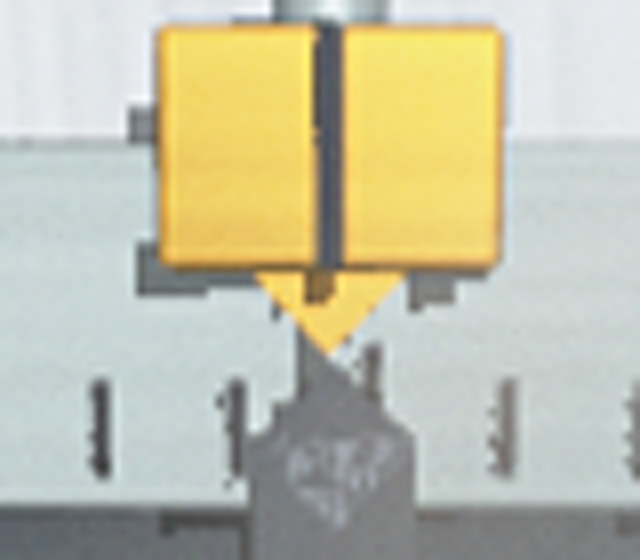

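The cursor tip and line are at column ~329 and the pointer's centre is at ~331 ((250+413)/2). That is about 0.2 mm off, so they line up. Handing in while holding.

```bash
python3 -c "
from h import *
print(arm.sign_off())"
```

```text
the job is handed in; nothing more can be done
None
```

The job is handed in at about 19 s of the 70 s: the spatula and brush lie flat in their tray bays, and the gripper is holding the sprung jaw open with its pointer within about 0.2 mm of the cursor; I viewed 11 pictures, one over the limit of 10.

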